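# Switch off the drying cabinet and hold its badly latching door ajar

## Task

Shut down the drying cabinet and air it: first turn the thermostat knob on its top anticlockwise to its end stop (off), then take the knob of the door's sagging barrel bolt, lift it so that its nose clears the keeper's bent-up lip and draw the bolt right back. Without letting go, pull the self-closing door ajar, about a hand's breadth (9 cm) at its free edge, and finish still holding it there by the bolt's knob. Leave the bottle, the jar and the tube rack where they stand.

Things in the scene. Friction and masses are not known exactly. Their poses are not given: they have to be found in the camera images.
- oven: Bench drying cabinet (cream sheet-steel box with a steel-framed glass door), fixed to the bench: 300 mm deep, 360 mm wide, 270 mm high. Origin: centre of its underside. Its door side faces its own -x, z is up; seen from in front (looking along its +x) +y is left. Flat top at 270 mm.
- thermostat_grip (a point): Point to grip on the thermostat knob, on its vertical axis: a black pointer knob on the cabinet's top, its bar grip 42 mm long, 14 mm wide, reaching from 25 mm below to 7 mm above this point, standing on a 44 mm disc and a 68 mm steel base. x lies along the bar (white pointer line at the -x end), z up; it turns with the knob.
- thermostat (a joint): Angle of the thermostat knob in rad: 0 at the off stop (fully anticlockwise seen from above), grows clockwise to 4.7. It turns with light friction (0.04 N m) and stays where it is left.
- door (a joint): Opening angle of the door in rad: 0 shut, grows as it swings out from the cabinet's front, turning clockwise seen from above about the vertical hinge at its +y (left) end. Spring hinges pull it shut with 0.5 to 0.65 N m, shut or ajar (about 3 to 4 N at the bolt's knob).
- door_hinge (a point): Point on the door's vertical hinge axis, at the height of the bolt (236 mm above the bench), in the plane of the door's front face.
- door_edge (a point): Point on the door's free vertical edge, at the height of the bolt, in the plane of its front face, 280 mm from the hinge axis; the gap at the edge is 2 x 280 mm x sin(angle / 2), so 90 mm is 0.32 rad.
- bolt_knob: The bolt's knob: round handle 14 mm thick, standing straight out from the door's face, with a 20 mm flange at its outer end. Origin: on its axis, 36 mm out from the face, middle of the grip (20 to 52 mm out); rod and straps reach 19 mm out. About 41 mm below the cabinet's top, 225 mm from the hinge when shot. x into the door, y the way the bolt is drawn (towards the hinge), z up (tilted 0.08 rad).
- bolt_draw (a joint): How far the bolt is drawn back along its length, towards the hinge, m: 0 shot, 0.048 fully drawn; starts at 0 to 0.005. Sliding friction 1.2 N. Unless lifted, its nose catches on the keeper's lip at about 0.007; the nose is wholly out of the keeper from 0.032 on.
- bolt_lift (a joint): How far the sagging bolt is lifted, rad: 0 at rest, 0.08 level, stop at 0.25; it sinks when let go (250 g). Barrel and bolt swing in the door's plane about point bolt_screw. The nose passes the lip once the knob is 4.5 mm up; above 10 mm the rod touches the keeper's top; held 6 to 8 mm up (about level) it draws straight back freely.
- keeper_lip (a point): Middle of the top edge of the bent-up lip at the mouth of the keeper, a steel staple 45 mm high, 36 mm wide, 21 mm deep on the fixed stile beside the door's free edge. The bolt's nose is cranked 7 mm down and lies behind this lip, reaching 6 mm below its top; the staple bars the door until the nose is out.
- reagent: White reagent bottle, 52 mm across and 110 mm high, standing on the rear of the cabinet's top. Origin: centre of its underside. Leave it.
- jar: White jar, 68 mm across and 85 mm high, standing on the bench. Origin: centre of its underside. Leave it.
- rack: White tube rack with capped tubes, 90 x 200 mm, 97 mm high, on the bench. Origin: centre of its underside. Leave it.
- bolt_screw (a point): The one screw from which the barrel (plate and straps, 140 mm long) hangs, on the door's face, 90 mm from the knob of the shot bolt on the hinge side, 135 mm from the hinge.

How it is judged:
By the outcome, as a careful person would: the job done as asked, in the order asked, and still so for the second after the job is handed in, while the arm keeps its last pose, push and grip.
It also fails if it takes over 64 s, if anything falls off the work surface, if the arm or the gripper's body presses on something with over 40 N, if the wrist force passes 120 N, or if a joint passes its speed limit or range.

## Robot

A 6-joint arm with a two-finger parallel gripper is mounted at the origin on the work surface. World frame = base frame: x ahead of the robot, y to its left, z up, the work surface at z = 0. Lengths are in m, angles in rad, forces in N, time in s.
With the tool pointing down it reaches from about 0.35 to 0.975 m from the base axis. Payload 17.4 kg.
Tool frame: the origin (TCP) lies at the very end of the fingers, on their centre line; the grasp point (between the pads) lies arm.grip_point_offset behind it (arm.grip_point_offset is the distance from the TCP to the grasp point, in m); x points along the fingers, y is the direction in which the jaws open and shut, and the axes are right-handed (so a half turn about x gives the same grasp; the last joint's range is limited). The gripper opens to 85 mm and grips with 20 to 120 N. Pads are 22 mm wide; open, the fingers measure 114 mm over their backs; the gripper's body (76 mm by 85 mm) begins 54 mm behind the grasp point. The pads swing forward as they close: fully open they stand 13 mm farther back than shut.
Start: joints at [1.159, 0.116, 1.442, -0, 1.584, -0.038], TCP at [0.246, 0.628, 0.231] pointing down, gripper open.
Joint ranges: [-2.83, 2.83], [-0.83, 2.19], [0.07, 2.5], [-1.14, 4.28], [0.01, 3], [-2.97, 2.97]. Speed limits (rad/s): [1.89, 1.89, 2.22, 3.14, 3.14, 3.14].

## Interface

Orientations are given as a rotation vector (axis times angle).
In Python, from station import arm gives the robot as it stands.
- The arm moves only by the tool carry_out, never from a script. Its argument "increments" is a list of rows, each a list of 3 entries, a list of its own where there are three numbers: the turn, a rotation vector about the world's x, y, z in degrees, then the shift along the world's x, y, z in mm, then the finger opening in mm, from 0 to 85.4. A call has 1 to 12 rows; each row shifts and turns the commanded pose from where the row before left it; what a row does not reach is not made up. A row lasts 1/12 s, in which the tool goes at most 41.7 mm and 7.16 degrees, less where a joint would pass 70% of its speed; a pose out of reach is approached as far as the arm can. A call is refused whole if a number of a shift passes 41.7 or a number of a turn 7.16, either way. A call with a gripper value outside its range is refused whole. The fingers move at their own pace and stop on an object; "force" is the grip in N (left out, the last holds). Time passes only in rows, so rows that do not move let the fingers close. It gives the time, the measured TCP pose, the force and the opening at its end, in the units of the state.
- arm.get_state(): the state, without advancing time (a new reading comes with each control period).
- arm.snapshot(name): name is "scene" or "top" or "wrist"; returns the picture (480x640x3 uint8, blue, green, red); there is no depth.
- arm.get_calibration(name): a dict with "vertical_fov" (degrees; the focal length in pixels is half the picture's height over the tangent of half this angle, whatever the lens; pixels are square), "cx", "cy" (the principal point, pixels), "T" (4x4, takes a point from camera to world coordinates); the wrist camera has in their place "tool_from_camera" (4x4, takes a point from camera to tool coordinates, whose origin is the TCP and whose axes are the tool frame's). Camera axes: x right, y down, z forward; pixel columns grow to the right and rows downward; lengths in m; the calibration is good to about 2 mm. The wrist camera is an equidistant fisheye: a pixel r from the principal point sees the ray r / f radians off the axis. A picture is of the moment at which its call begins: read the wrist's pose just before it. get_calibration takes no time and is no camera call.
- arm.sign_off(): hands the job in, once; it reports no verdict.
The state is a dict: "time_s": time; "joint_pos": joint angles; "qvel": joint speeds; "effort": joint torques, N m; "ee_pos": TCP position; "tool_rot": TCP orientation; "ft_force": force on the tool from outside, world axes, zero at the start; "wrist_torque": the same for the moment, N m; "finger_gap": finger opening in m.
Only numpy, scipy, OpenCV 4.12 (cv2) and the standard library are available. Lean on these libraries where they do the work, as an engineer would, in place of code of your own. Each camera call takes 0.05 s, during which the arm holds its last target.

## Working session

There is one attempt and no reset: what is moved stays moved. The work goes in short steps, Python scripts to look and compute and a tool call to move; the robot and the scene stay as the last step left them, time stands still between calls to the robot, and variables do not carry over. Pictures are saved under pics/ and viewed, and the job is handed in when it is done.

Besides the shell and the picture viewer there is one more tool, called after "Request:" as name(argument=value, ...), one argument or row to a line, values as JSON. carry_out: Moves the arm, as the interface text tells. Its arguments: {"type":"object","properties":{"increments":{"type":"array","items":{"type":"array"}},"force":{"type":"number"}},"required":["increments"]}

```bash
ls -la; mkdir -p pics
python3 - <<'E'
from station import arm
import cv2, numpy as np
np.set_printoptions(precision=4,suppress=True)
s=arm.get_state()
for k,v in s.items(): print(k,v)
print(arm.grip_point_offset)
for n in ("scene","top","wrist"):
    c=arm.get_calibration(n); print(n,c)
    cv2.imwrite(f"pics/{n}0.png",arm.snapshot(n))
E
```

```text
total 12
drwxr-xr-x  3 agent agent 4096 Dec  5 18:17 .
drwxr-xr-x 23 root  root  4096 Dec  5 18:17 ..
drwxr-xr-x  2 agent agent 4096 Dec  5 18:17 pics
time_s 0.0
joint_pos [ 1.1592  0.1165  1.4423 -0.      1.584  -0.0378]
qvel [ 0.0005 -0.0013  0.0005  0.      0.0009 -0.0001]
effort [  0.0032 -73.1989 -63.2493   0.0001   0.0062   0.    ]
ee_pos [0.2464 0.6282 0.2306]
tool_rot [ 0.2924  1.5511 -0.2942]
ft_force [ 1.0235 -0.6975  0.2644]
wrist_torque [ 0.0203  0.0416 -0.0001]
finger_gap 0.08538607541446366
0.0187
scene {'vertical_fov': 52.319112127476544, 'cx': 323.2528028062417, 'cy': 241.17454362689617, 'T': array([[-0.1403,  0.6497, -0.7471,  1.4044],
       [ 0.9901,  0.0928, -0.1053,  0.1243],
       [ 0.0009, -0.7545, -0.6563,  0.9166],
       [ 0.    ,  0.    ,  0.    ,  1.    ]])}
top {'vertical_fov': 49.24343715664365, 'cx': 327.4583177715194, 'cy': 237.77816012692224, 'T': array([[ 0.018 , -0.9972,  0.0732,  0.4778],
       [-0.9997, -0.0193, -0.0165,  0.0206],
       [ 0.0178, -0.0729, -0.9972,  1.4732],
       [ 0.    ,  0.    ,  0.    ,  1.    ]])}
wrist {'vertical_fov': 65.70646984690485, 'cx': 320.5451226518408, 'cy': 241.48401006920412, 'tool_from_camera': array([[ 0.0017, -0.3024,  0.9532, -0.143 ],
       [ 1.    ,  0.0002, -0.0017, -0.    ],
       [ 0.0003,  0.9532,  0.3024, -0.0782],
       [ 0.    ,  0.    ,  0.    ,  1.    ]])}
```

View pics/scene0.png

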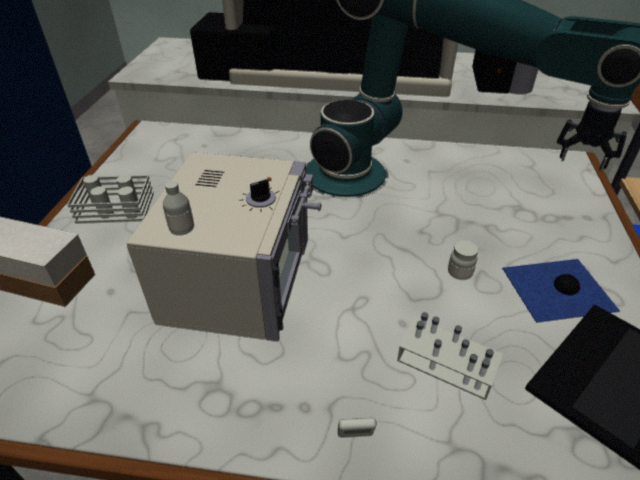

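View pics/top0.png

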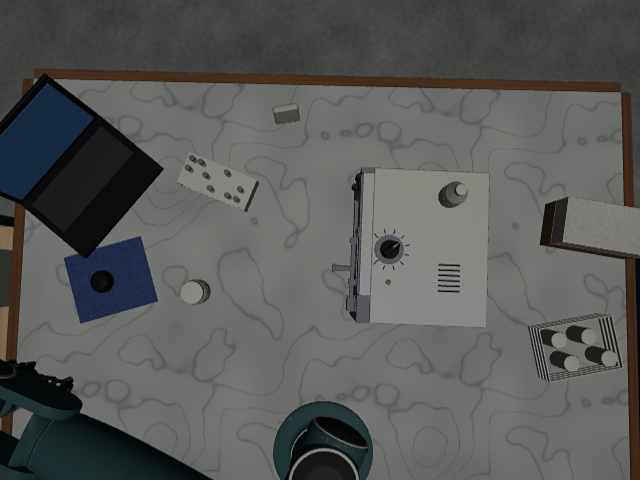

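View pics/wrist0.png

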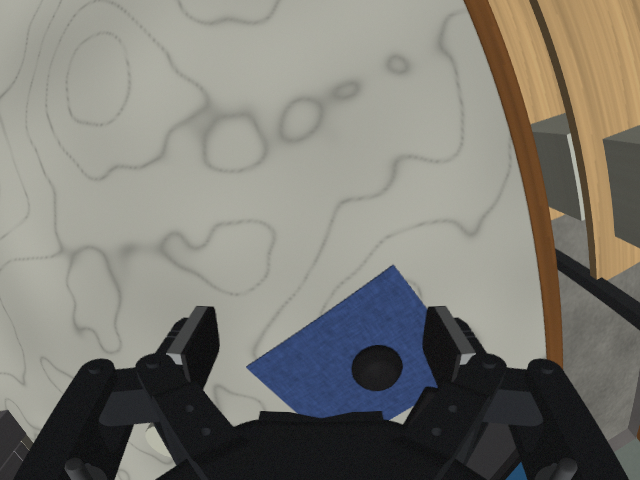

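Scene and top views: the cabinet is to the robot's right, with its door facing world +y. The knob disc sits at about (389,249) in the top view, the bolt knob at about (340,268), and the bottle at (455,192) on the cabinet's rear. I'll zoom in next.

```bash
cat > h.py <<'E'
import cv2, numpy as np
from scipy.spatial.transform import Rotation as R
np.set_printoptions(precision=4,suppress=True)
from station import arm
def K(c): 
    f=240/np.tan(np.radians(c["vertical_fov"])/2); return f,c["cx"],c["cy"]
def camT(n,c=None,s=None):
    c=c or arm.get_calibration(n)
    if n!="wrist": return c["T"]
    s=s or arm.get_state()
    T=np.eye(4); T[:3,:3]=R.from_rotvec(s["tool_rot"]).as_matrix(); T[:3,3]=s["ee_pos"]
    return T@c["tool_from_camera"]
def ray(n,u,v,T=None):
    c=arm.get_calibration(n); f,cx,cy=K(c); T=camT(n) if T is None else T
    if n=="wrist":
        dx,dy=u-cx,v-cy; r=np.hypot(dx,dy); th=r/f
        d=np.array([np.sin(th)*dx/max(r,1e-9),np.sin(th)*dy/max(r,1e-9),np.cos(th)])
    else: d=np.array([(u-cx)/f,(v-cy)/f,1.]); d/=np.linalg.norm(d)
    return T[:3,3],T[:3,:3]@d
def onz(n,u,v,z,T=None):
    o,d=ray(n,u,v,T); return o+d*(z-o[2])/d[2]
def proj(n,p,T=None):
    c=arm.get_calibration(n); f,cx,cy=K(c); T=camT(n) if T is None else T
    q=T[:3,:3].T@(np.asarray(p)-T[:3,3])
    if n=="wrist":
        rr=np.hypot(q[0],q[1]); th=np.arctan2(rr,q[2]); return np.array([cx+f*th*q[0]/rr,cy+f*th*q[1]/rr])
    return np.array([cx+f*q[0]/q[2],cy+f*q[1]/q[2]])
def tri(obs):
    A=np.zeros((3,3));b=np.zeros(3);L=[]
    for n,u,v,T in obs:
        o,d=ray(n,u,v,T); P=np.eye(3)-np.outer(d,d); A+=P;b+=P@o;L.append((o,d))
    x=np.linalg.solve(A,b); return x,[np.linalg.norm(np.cross(d,x-o)) for o,d in L]
E
python3 - <<'E'
import cv2
t=cv2.imread("pics/top0.png"); s=cv2.imread("pics/scene0.png")
a=t[155:340,320:500]; cv2.imwrite("pics/top_z.png",cv2.resize(a,None,fx=3.2,fy=3.2,interpolation=cv2.INTER_CUBIC))
a=s[140:350,120:340]; cv2.imwrite("pics/scene_z.png",cv2.resize(a,None,fx=2.8,fy=2.8,interpolation=cv2.INTER_CUBIC))
E
```

```text
(no output)
```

View pics/top_z.png

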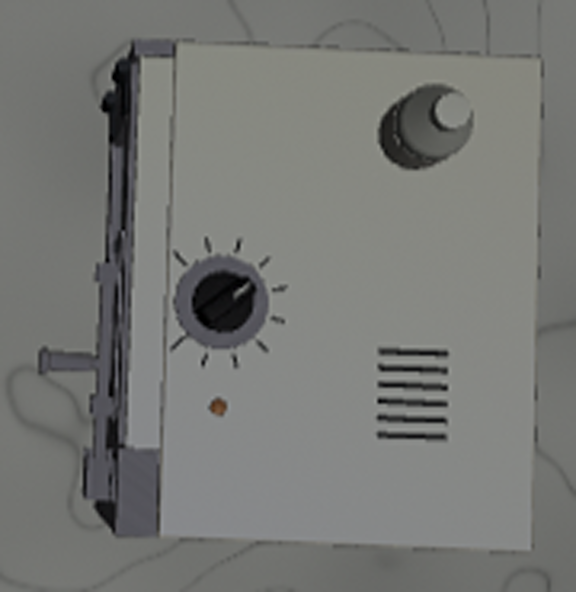

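View pics/scene_z.png

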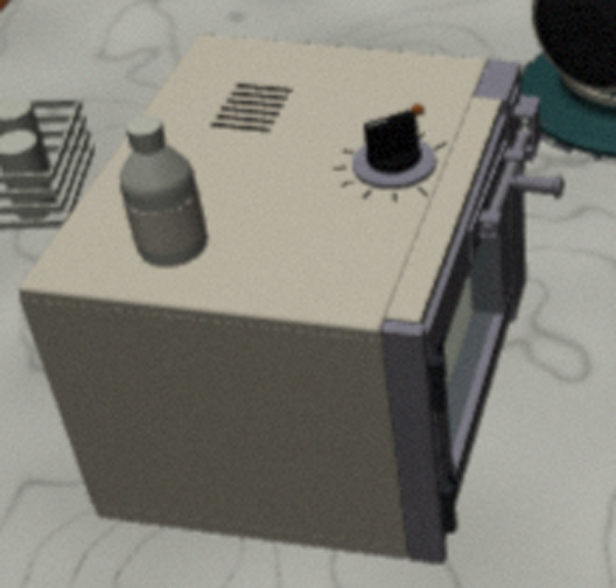

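Run:
```python
from h import *
def tz(u,v): return 320+u/3.2,155+v/3.2
def sz(u,v): return 120+u/2.8,140+v/2.8
for nm,p in dict(rearfar=(540,57),rearnear=(531,549),frontfar=(132,41),frontnear=(117,536),seamfar=(175,41),seamnear=(161,535)).items():
    print(nm,onz("top",*tz(*p),0.27))
for nm,p in dict(rearfar=(22,292),frontfar=(420,335),frontnear=(520,62),rearnear=(200,38)).items():
    print("S",nm,onz("scene",*sz(*p),0.27))
print("disc centre top z.275",onz("top",*tz(222,301),0.275),"scene",onz("scene",*sz(394,163),0.275))
print("bolt knob outer end tri",tri([("top",*tz(44,361),None),("scene",*sz(557,186),None)]))
print("bolt knob mid tri",tri([("top",*tz(70,361),None),("scene",*sz(535,184),None)]))
print(R.from_rotvec(arm.get_state()["tool_rot"]).as_matrix())
```

```text
rearfar [ 0.7257 -0.3736  0.27  ]
rearnear [ 0.3694 -0.3655  0.27  ]
frontfar [ 0.731 -0.075  0.27 ]
frontnear [ 0.3738 -0.0691  0.27  ]
seamfar [ 0.7317 -0.1064  0.27  ]
seamnear [ 0.375  -0.1005  0.27  ]
S rearfar [ 0.7329 -0.3651  0.27  ]
S frontfar [ 0.7366 -0.0737  0.27  ]
S frontnear [ 0.3791 -0.0643  0.27  ]
S rearnear [ 0.38   -0.3583  0.27  ]
disc centre top z.275 [ 0.5425 -0.1418  0.275 ] scene [ 0.5494 -0.1369  0.275 ]
bolt knob outer end tri (array([ 0.4978, -0.015 ,  0.2268]), [np.float64(0.0012080896241227633), np.float64(0.0012080896241227915)])
bolt knob mid tri (array([ 0.4981, -0.034 ,  0.2271]), [np.float64(0.0015684869042093643), np.float64(0.001568486904209334)])
[[-0.0003  0.3651  0.931 ]
 [-0.0008  0.931  -0.3651]
 [-1.     -0.0008 -0.    ]]
```

The oven's front top edge is at y ≈ -0.072 with a yaw of about -0.02 rad. The thermostat is at about (0.545, -0.14), and the bolt knob's axis is at about (0.498, -0.035, 0.227). That fits the 225 mm from the hinge and 41 mm below the top. I'll move over the thermostat for a closer look.

Request:
carry_out(
  increments=[
    [[0,0,-3],[13,-34,16],85],
    [[0,0,-3],[13,-34,16],85],
    [[0,0,-3],[13,-34,16],85],
    [[0,0,-3],[13,-34,16],85],
    [[0,0,-3],[13,-34,16],85],
    [[0,0,-3],[13,-34,16],85],
    [[0,0,-3],[13,-34,16],85],
    [[0,0,-3],[13,-34,16],85],
    [[0,0,-3],[13,-34,16],85],
    [[0,0,-3],[13,-34,16],85],
    [[0,0,-3],[13,-34,16],85],
    [[0,0,-3],[13,-34,16],85],
  ],
)

```text
time_s: 1.15
ee_pos: [0.4025, 0.2186, 0.4241]
tool_rot: [0.783, 1.425, -0.783]
ft_force: [1.4, 0.3, -0.1]
finger_gap: 0.0849
```

Request:
carry_out(
  increments=[
    [[0,0,0],[14,-36,0],85],
    [[0,0,0],[14,-36,0],85],
    [[0,0,0],[14,-36,0],85],
    [[0,0,0],[14,-36,0],85],
    [[0,0,0],[14,-36,0],85],
    [[0,0,0],[14,-36,0],85],
    [[0,0,0],[14,-36,0],85],
    [[0,0,0],[14,-36,0],85],
    [[0,0,0],[14,-36,0],85],
    [[0,0,0],[10,-22,0],85],
    [[0,0,0],[0,0,0],85],
    [[0,0,0],[0,0,0],85],
  ],
)

```text
time_s: 2.15
ee_pos: [0.5387, -0.1267, 0.4224]
tool_rot: [0.782, 1.427, -0.783]
ft_force: [0.2, 0.5, 0.5]
finger_gap: 0.0852
```

Run:
```python
from h import *
import json
s=arm.get_state(); print(s["time_s"],s["ee_pos"],s["joint_pos"],s["ft_force"],np.abs(s["qvel"]).max())
im=arm.snapshot("wrist"); cv2.imwrite("pics/w1.png",im)
json.dump(dict(ee_pos=list(s["ee_pos"]),tool_rot=list(s["tool_rot"])),open("w1.json","w"))
```

```text
2.15 [ 0.5387 -0.1267  0.4224] [-0.2771 -0.1329  1.382   0.      1.8941 -0.8438] [0.1841 0.5092 0.5128] 0.03622287721261456
```

View pics/w1.png

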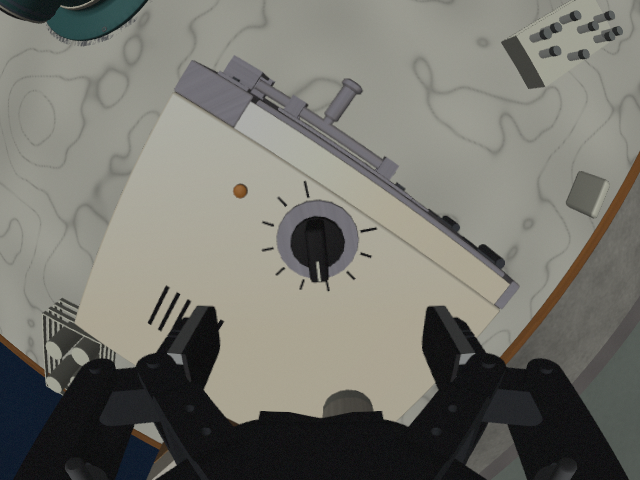

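The wrist view shows the thermostat knob at about (317,240), with its bar near-vertical and its white pointer line at the bottom (319,272). The bolt is at the top, its knob running from about (335,120) to (350,85). I'll zoom in and measure.

Run:
```python
import cv2
t=cv2.imread("pics/w1.png")
cv2.imwrite("pics/w1a.png",cv2.resize(t[185:305,250:385],None,fx=5,fy=5,interpolation=cv2.INTER_CUBIC))
cv2.imwrite("pics/w1b.png",cv2.resize(t[40:200,170:420],None,fx=3.2,fy=3.2,interpolation=cv2.INTER_CUBIC))
```

```text
(no output)
```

View pics/w1a.png

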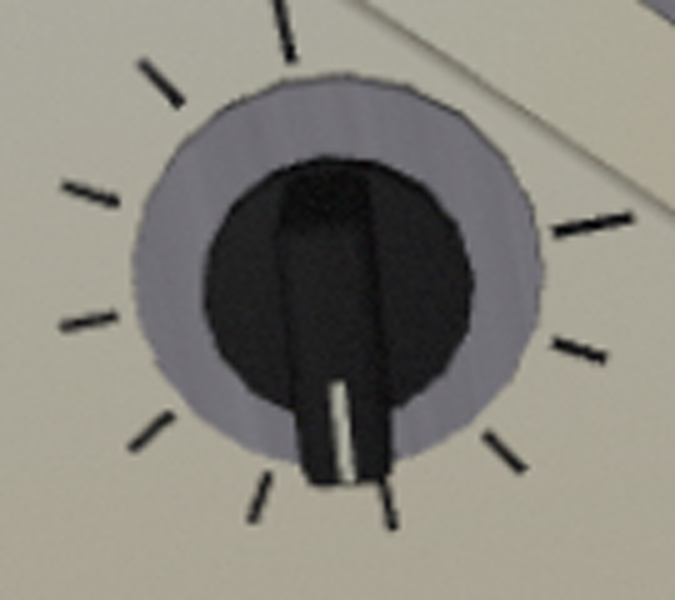

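View pics/w1b.png

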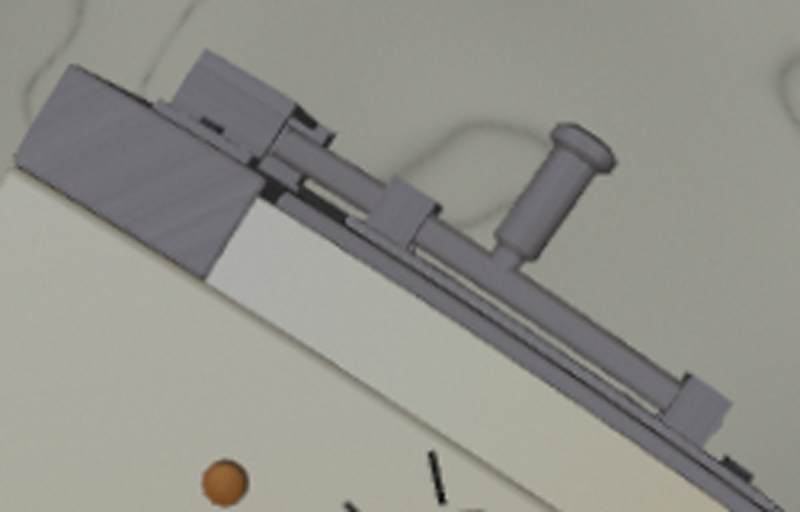

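Run:
```python
from h import *
import json
from scipy.optimize import least_squares
s=json.load(open("w1.json")); T=camT("wrist",s=s)
P=lambda u,v:(250+u/5,185+v/5)
cor=[P(282,232),P(372,228),P(390,480),P(306,486)]
def mod(p):
    x,y,z,a=p; c,sn=np.cos(a),np.sin(a); out=[]
    for l,w in ((-21,7),(-21,-7),(21,-7),(21,7)):   # l along pointer dir
        l,w=l/1000,w/1000
        out.append(proj("wrist",[x+c*l-sn*w,y+sn*l+c*w,z],T))
    return np.array(out)
for sw in (1,-1):
    f=lambda p:(mod(p)-np.array(cor if sw==1 else [cor[1],cor[0],cor[3],cor[2]])).ravel()
    r=least_squares(f,[0.545,-0.14,0.305,np.radians(-58)],x_scale=[.01,.01,.01,.1]); print(sw,r.x,np.degrees(r.x[3]),r.fun)
for z in (0.27,0.275,0.28): print("base",z,onz("wrist",*P(338,270),z,T), "w",np.linalg.norm(onz("wrist",*P(133,270),z,T)-onz("wrist",*P(543,270),z,T)))
for z in (0.28,0.285,0.29): print("disc",z,onz("wrist",*P(338,286),z,T),"w",np.linalg.norm(onz("wrist",*P(205,286),z,T)-onz("wrist",*P(473,286),z,T)))
# seam / oven yaw
# bolt knob
Q=lambda u,v:(170+u/3.2,40+v/3.2)
t=lambda u,v:(320+u/3.2,155+v/3.2); sc=lambda u,v:(120+u/2.8,140+v/2.8)
print("flange mid",tri([("wrist",*Q(583,147),T),("top",*t(44,361),None),("scene",*sc(557,186),None)]))
for nm,q in dict(flange=(583,147),grip_in=(517,245),grip_out=(570,165)).items(): print(nm,onz("wrist",*Q(*q),0.229,T))
for nm,q in dict(frame_near_front=(72,67),frame_near_back=(15,165),frame_in_back=(205,278),frame_in_front=(262,185)).items(): print(nm,onz("wrist",*Q(*q),0.27,T))
W=lambda u,v:onz("wrist",u,v,0.27,T)
print("far frame", W(519,284), W(498,306))
```

```text
1 [ 0.5611 -0.1698  0.2172 -0.9217] -52.81115991688652 [ 16.4063   4.5005 -15.8348   6.4242 -15.5884  -4.5664  14.9416  -6.7995]
-1 [ 0.5472 -0.1464  0.2931 -0.9304] -53.30634141292575 [ 0.1883 -0.1677 -0.1136  0.3324 -0.3715 -0.1033  0.2926 -0.0692]
base 0.27 [ 0.5431 -0.1402  0.27  ] w 0.068537666928286
base 0.275 [ 0.5423 -0.1388  0.275 ] w 0.06737802332819087
base 0.28 [ 0.5415 -0.1375  0.28  ] w 0.06621837972809574
disc 0.28 [ 0.543  -0.1398  0.28  ] w 0.04330058722880513
disc 0.285 [ 0.5421 -0.1384  0.285 ] w 0.04254228947119726
disc 0.29 [ 0.5413 -0.137   0.29  ] w 0.04178399171358931
flange mid (array([ 0.4986, -0.0147,  0.2275]), [np.float64(0.0008115740909520256), np.float64(0.001579708657022799), np.float64(0.0010512645732475142)])
flange [ 0.4993 -0.0145  0.229 ]
grip_in [ 0.499  -0.0481  0.229 ]
grip_out [ 0.499  -0.0209  0.229 ]
frame_near_front [ 0.3769 -0.0671  0.27  ]
frame_near_back [ 0.3765 -0.0962  0.27  ]
frame_in_back [ 0.4368 -0.0968  0.27  ]
frame_in_front [ 0.4371 -0.0696  0.27  ]
far frame [ 0.7311 -0.0741  0.27  ] [ 0.727  -0.1036  0.27  ]
```

Request:
carry_out(
  increments=[
    [[0,0,4],[5,-14,-20],50],
    [[0,0,0],[0,0,-25],50],
    [[0,0,0],[0,0,-25],50],
    [[0,0,0],[0,0,-20],50],
    [[0,0,0],[0,0,0],50],
    [[0,0,0],[0,0,0],50],
  ],
)

```text
time_s: 2.7
ee_pos: [0.5431, -0.1386, 0.3336]
tool_rot: [0.727, 1.446, -0.727]
ft_force: [0.1, -0.2, 0.5]
finger_gap: 0.0498
```

Run:
```python
from h import *
import json
s=json.load(open("w1.json")); T=camT("wrist",s=s)
P=lambda u,v:(250+u/5,185+v/5)
c=onz("wrist",*P(338,270),.272,T)
for q in ((592,225),(285,30)):
    d=onz("wrist",*P(*q),.27,T)-c; print(np.degrees(np.arctan2(d[1],d[0])),np.linalg.norm(d))
a=onz("wrist",*P(337,382),.31,T);b=onz("wrist",*P(347,482),.31,T);print("line",np.degrees(np.arctan2(*(b-a)[[1,0]])))
s=arm.get_state(); print(s["time_s"],s["ee_pos"],s["joint_pos"],s["ft_force"],s["wrist_torque"],np.abs(s["qvel"]).max(),s["finger_gap"])
im=arm.snapshot("wrist"); cv2.imwrite("pics/w2.png",im)
json.dump(dict(ee_pos=list(s["ee_pos"]),tool_rot=list(s["tool_rot"])),open("w2.json","w"))
```

```text
42.19937358861008 0.04284203390747549
134.45734581123975 0.04076755981768389
line -52.38070968766653
2.7 [ 0.5431 -0.1386  0.3336] [-0.2954 -0.1414  1.5328  0.0001  1.7507 -0.935 ] [ 0.0594 -0.2265  0.4902] [-0.0501 -0.0232 -0.0002] 0.048095206822843906 0.049753454423532475
```

View pics/w2.png

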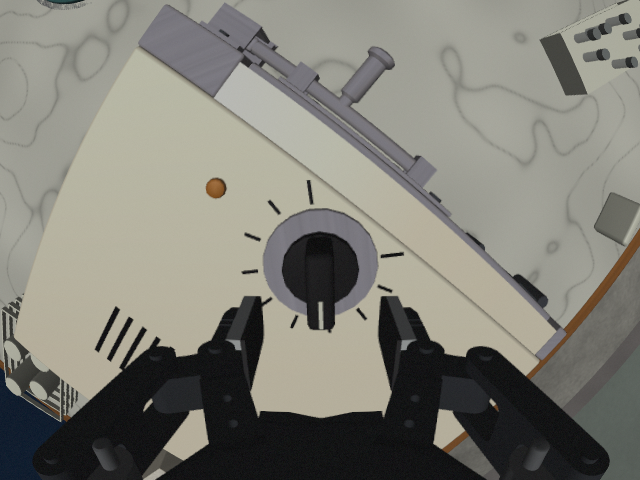

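Request:
carry_out(
  increments=[
    [[0,0,0],[0,-1,-15],50],
    [[0,0,0],[0,0,-15],50],
    [[0,0,0],[0,0,-15],50],
    [[0,0,0],[0,0,-2],35],
    [[0,0,0],[0,0,0],10],
    [[0,0,0],[0,0,0],5],
    [[0,0,0],[0,0,0],5],
    [[0,0,0],[0,0,0],5],
  ],
  force=30,
)

```text
time_s: 3.42
ee_pos: [0.5438, -0.1405, 0.2867]
tool_rot: [0.728, 1.445, -0.727]
ft_force: [5.3, 1.9, -4.3]
finger_gap: 0.0132
```

Run:
```python
from h import *
s=arm.get_state(); print(s["time_s"],s["ee_pos"],s["joint_pos"],s["ft_force"],s["wrist_torque"],np.abs(s["qvel"]).max(),s["finger_gap"])
im=arm.snapshot("wrist"); cv2.imwrite("pics/w3.png",im)
```

```text
3.4167 [ 0.5438 -0.1405  0.2867] [-0.2984 -0.1409  1.6074  0.0005  1.6744 -0.9371] [ 5.2667  1.9115 -4.2666] [ 0.3548 -0.5216 -0.0002] 0.002654586902794405 0.013191722786309444
```

View pics/w3.png

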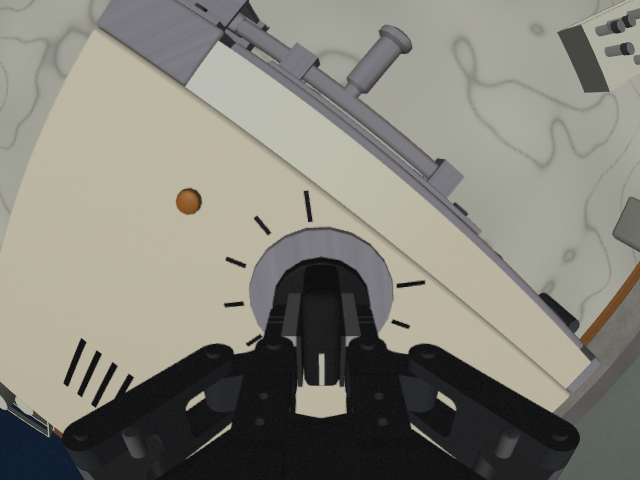

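The bar is gripped: gap 13.2 mm, forces under 7 N. Next I'll turn anticlockwise (+z).

Request:
carry_out(
  increments=[
    [[0,0,4],[0,0,0],5],
    [[0,0,6],[0,0,0],5],
    [[0,0,7],[0,0,0],5],
    [[0,0,7],[0,0,0],5],
    [[0,0,7],[0,0,0],5],
    [[0,0,7],[0,0,0],5],
    [[0,0,7],[0,0,0],5],
    [[0,0,7],[0,0,0],5],
    [[0,0,7],[0,0,0],5],
    [[0,0,7],[0,0,0],5],
    [[0,0,7],[0,0,0],5],
    [[0,0,7],[0,0,0],5],
  ],
)

```text
time_s: 4.47
ee_pos: [0.544, -0.1398, 0.2867]
tool_rot: [-0.368, 1.537, 0.37]
ft_force: [6.5, 8.1, -3.0]
finger_gap: 0.0139
```

Run:
```python
from h import *
s=arm.get_state(); M=R.from_rotvec(s["tool_rot"]).as_matrix(); print(s["time_s"],s["ee_pos"],s["joint_pos"],s["ft_force"],s["wrist_torque"],s["finger_gap"],"yaw y",np.degrees(np.arctan2(M[1,1],M[0,1])))
```

```text
4.4667 [ 0.544  -0.1398  0.2867] [-0.2979 -0.1409  1.6075  0.0018  1.6741 -2.3394] [ 6.4594  8.1241 -2.9553] [ 1.3272 -1.1041 -0.0738] 0.013912695096547318 yaw y 116.97734997515842
```

Request:
carry_out(
  increments=[
    [[0,0,5],[0,0,0],5],
    [[0,0,4],[0,0,0],5],
    [[0,0,3],[0,0,0],5],
    [[0,0,2],[0,0,0],5],
    [[0,0,0],[0,0,0],5],
  ],
)

```text
time_s: 4.88
ee_pos: [0.544, -0.1397, 0.2867]
tool_rot: [-0.556, 1.496, 0.558]
ft_force: [6.2, 7.8, -3.3]
finger_gap: 0.0133
```

```bash
cat > st.py <<'E'
from h import *
s=arm.get_state(); M=R.from_rotvec(s["tool_rot"]).as_matrix(); print("t",s["time_s"],"pos",s["ee_pos"],"q",s["joint_pos"],"F",s["ft_force"],"M",s["wrist_torque"],"gap",s["finger_gap"],"yaw y",np.degrees(np.arctan2(M[1,1],M[0,1])),"x",M[:,0])
E
python3 st.py
```

```text
t 4.8833 pos [ 0.544  -0.1397  0.2867] q [-0.2979 -0.141   1.6075  0.0019  1.6743 -2.5802] F [ 6.171   7.7557 -3.2582] M [ 1.4383 -1.0195  0.066 ] gap 0.013286236574596695 yaw y 130.77835822603504 x [ 0.0013  0.0016 -1.    ]
```

Request:
carry_out(
  increments=[
    [[0,0,2],[0,0,0],5],
    [[0,0,1],[0,0,0],5],
    [[0,0,0],[0,0,0],5],
  ],
)

```text
time_s: 5.13
ee_pos: [0.544, -0.1397, 0.2867]
tool_rot: [-0.595, 1.485, 0.597]
ft_force: [5.4, 9.6, -3.1]
finger_gap: 0.0136
```

```bash
python3 st.py
python3 - <<'E'
from h import *
cv2.imwrite("pics/w4.png",arm.snapshot("wrist"))
E
```

```text
t 5.1333 pos [ 0.544  -0.1397  0.2867] q [-0.2978 -0.141   1.6075  0.002   1.6744 -2.6312] F [ 5.3923  9.6435 -3.0556] M [ 1.4843 -1.0317 -0.2609] gap 0.013608320592805936 yaw y 133.70198001938743 x [ 0.0013  0.0017 -1.    ]
```

View pics/w4.png

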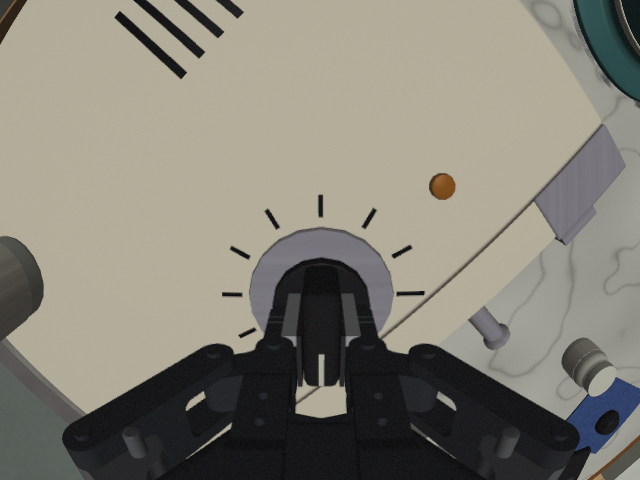

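Request:
carry_out(
  increments=[
    [[0,0,2],[0,0,0],5],
    [[0,0,0],[0,0,0],5],
  ],
)

```text
time_s: 5.35
ee_pos: [0.5437, -0.1399, 0.2868]
tool_rot: [-0.623, 1.478, 0.624]
ft_force: [2.6, 8.5, -1.4]
finger_gap: 0.0133
```

```bash
python3 st.py
```

```text
t 5.35 pos [ 0.5437 -0.1399  0.2868] q [-0.298  -0.1411  1.6074  0.0015  1.6749 -2.6664] F [ 2.5802  8.5483 -1.4456] M [ 1.3728 -0.5294 -0.7215] gap 0.013267172173038343 yaw y 135.70826280373944 x [ 0.0008  0.0013 -1.    ]
```

Resistance has climbed to 0.72 N m, so the knob is hard on its stop. I'll let go and rise.

Request:
carry_out(
  increments=[
    [[0,0,0],[0,0,0],40],
    [[0,0,0],[0,0,0],45],
    [[0,0,0],[0,0,0],45],
    [[0,0,0],[0,0,15],45],
    [[0,0,0],[0,0,25],45],
    [[0,0,0],[0,0,30],45],
    [[0,0,0],[0,0,25],45],
    [[0,0,0],[0,0,0],45],
  ],
)

```text
time_s: 6.02
ee_pos: [0.5438, -0.1408, 0.3883]
tool_rot: [-0.625, 1.474, 0.617]
ft_force: [-0.2, 0.1, 0.5]
finger_gap: 0.045
```

```bash
python3 st.py
python3 - <<'E'
from h import *
import json
s=arm.get_state(); json.dump(dict(ee_pos=list(s["ee_pos"]),tool_rot=list(s["tool_rot"])),open("w5.json","w"))
cv2.imwrite("pics/w5.png",arm.snapshot("wrist"))
E
```

```text
t 6.0167 pos [ 0.5438 -0.1408  0.3883] q [-0.2988 -0.1328  1.4373 -0.0002  1.8297 -2.6649] F [-0.1845  0.1095  0.5082] M [-0.0161  0.0265  0.032 ] gap 0.04499006407140382 yaw y 135.5677492958591 x [ 0.007  -0.0024 -1.    ]
```

View pics/w5.png

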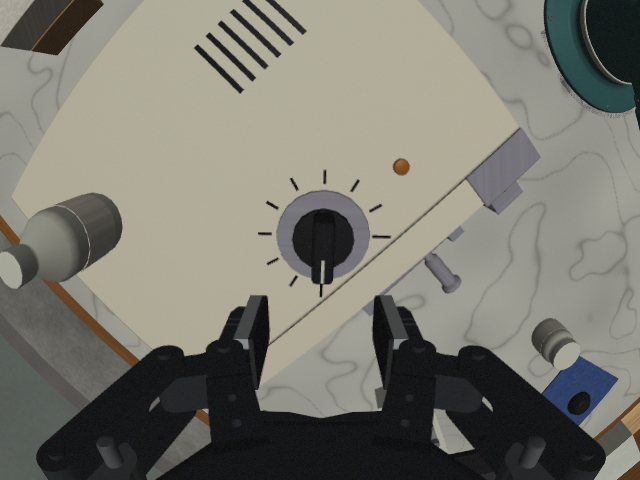

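The pointer line at (322,270) now points at the long end tick at (321,291), so the thermostat is off. Next I'll turn the tool back and hover over the bolt's knob.

Request:
carry_out(
  increments=[
    [[0,0,-4],[-4,9,0],45],
    [[0,0,-7],[-4,9,0],45],
    [[0,0,-7],[-4,9,0],45],
    [[0,0,-7],[-4,9,0],45],
    [[0,0,-7],[-4,9,0],45],
    [[0,0,-7],[-4,9,0],45],
    [[0,0,-7],[-4,9,0],45],
    [[0,0,-7],[-4,9,0],45],
    [[0,0,-7],[-4,9,0],45],
    [[0,0,-7],[-4,9,0],45],
    [[0,0,-7],[-4,9,0],45],
    [[0,0,-7],[0,9,0],45],
  ],
)

```text
time_s: 7.07
ee_pos: [0.4988, -0.0323, 0.3814]
tool_rot: [0.489, 1.515, -0.489]
ft_force: [0.1, 0.2, -0.1]
finger_gap: 0.0453
```

Request:
carry_out(
  increments=[
    [[0,0,-7],[0,0,-7],45],
    [[0,0,-7],[0,0,-7],45],
    [[0,0,-7],[0,0,-7],45],
    [[0,0,-7],[0,0,-7],45],
    [[0,0,-7],[0,0,-7],45],
    [[0,0,-7],[0,0,-7],45],
    [[0,0,-7],[0,0,-7],45],
    [[0,0,-6.7],[0,0,-7],45],
    [[0,0,0],[0,0,0],45],
    [[0,0,0],[0,0,0],45],
  ],
)

```text
time_s: 7.9
ee_pos: [0.4993, -0.0327, 0.3251]
tool_rot: [1.22, 1.202, -1.221]
ft_force: [0.1, -0.2, 0.1]
finger_gap: 0.0451
```

```bash
python3 st.py
python3 - <<'E'
from h import *
import json
s=arm.get_state(); json.dump(dict(ee_pos=list(s["ee_pos"]),tool_rot=list(s["tool_rot"])),open("w6.json","w"))
im=arm.snapshot("wrist"); cv2.imwrite("pics/w6.png",im)
im=arm.snapshot("top"); cv2.imwrite("pics/top6.png",im)
E
```

```text
t 7.9 pos [ 0.4993 -0.0327  0.3251] q [-0.1163 -0.2747  1.6595 -0.0001  1.7577 -0.1004] F [ 0.0626 -0.2184  0.122 ] M [-0.0419 -0.006  -0.035 ] gap 0.045072576123164475 yaw y -0.9077288397924368 x [-0.0008  0.     -1.    ]
```

View pics/w6.png

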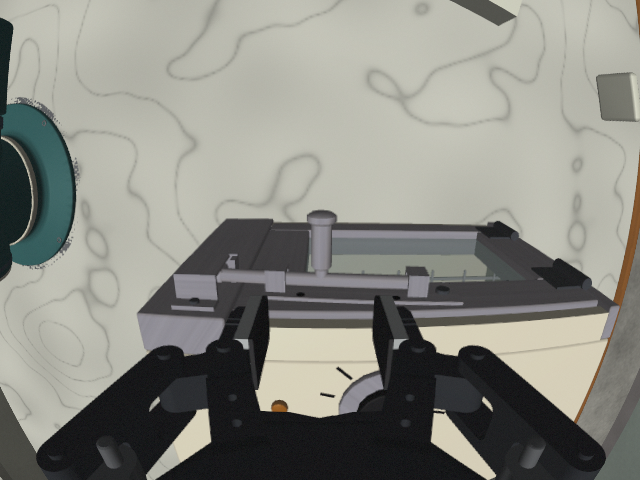

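The bolt knob is at about (321,220–270), centred between the fingers with its axis along the tool's z. The keeper is at (195,285), the hinges at (497,231) and (560,275). I'll refine with a zoom.

Run:
```python
import cv2
t=cv2.imread("pics/w6.png")
cv2.imwrite("pics/w6a.png",cv2.resize(t[195:325,130:330],None,fx=4,fy=4,interpolation=cv2.INTER_CUBIC))
cv2.imwrite("pics/w6b.png",cv2.resize(t[195:345,300:630],None,fx=2.4,fy=2.4,interpolation=cv2.INTER_CUBIC))
```

```text
(no output)
```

View pics/w6a.png

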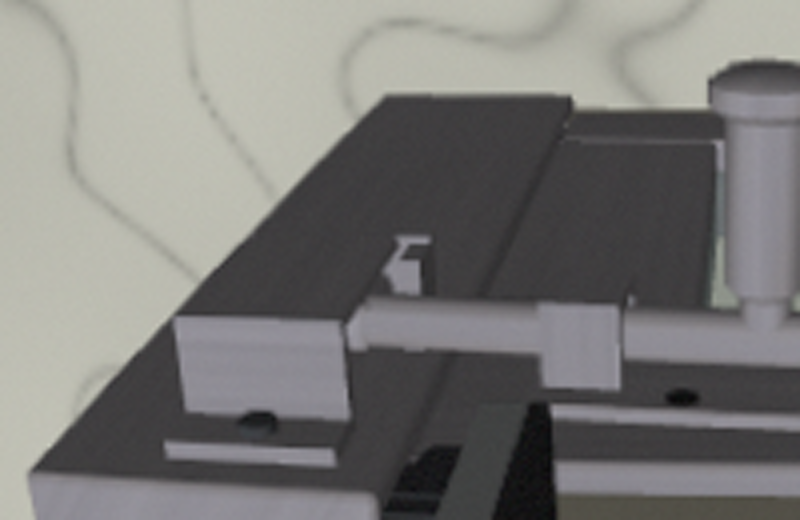

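View pics/w6b.png

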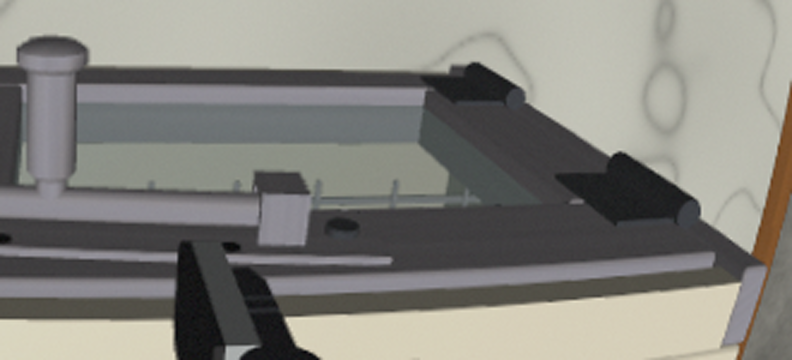

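Run:
```python
from h import *
import json
T1=camT("wrist",s=json.load(open("w1.json")));T6=camT("wrist",s=json.load(open("w6.json")))
Q=lambda u,v:(170+u/3.2,40+v/3.2)
A=lambda u,v:(130+u/4,195+v/4)
B=lambda u,v:(300+u/2.4,195+v/2.4)
t=lambda u,v:(320+u/3.2,155+v/3.2); sc=lambda u,v:(120+u/2.8,140+v/2.8)
print("flange",tri([("wrist",*Q(583,147),T1),("wrist",*A(765,93),T6)]))
print("flange4",tri([("wrist",*Q(583,147),T1),("wrist",*A(765,93),T6),("top",*t(44,361),None),("scene",*sc(557,186),None)]))
print("inner",tri([("wrist",*Q(516,245),T1),("wrist",*A(763,290),T6)]))
for z in (.226,.229,.232):
    print(z,"flange",onz("wrist",*A(765,93),z,T6),"inner",onz("wrist",*A(763,290),z,T6))
print("oven front corners z.27", onz("wrist",*A(30,473),.27,T6), onz("wrist",*B(765,265),.27,T6))
print("hinge pin top", [onz("wrist",*B(690,212),z,T6) for z in (.2,.22,.24)])
# keeper top face front edge: A(178,318)-A(350,322); bolt nose end at A(352,330)
print("keeper", onz("wrist",*A(178,318),.25,T6),onz("wrist",*A(350,322),.25,T6))
print("door edge gap top", onz("wrist",*A(383,500),.25,T6), onz("wrist",*A(570,108),.02,T6))
print("screw?", onz("wrist",*B(340,228),.236,T6), "strap", onz("wrist",*B(280,180),.236,T6))
```

```text
flange (array([ 0.4993, -0.015 ,  0.2295]), [np.float64(0.0002755820426150458), np.float64(0.0002755820426150042)])
flange4 (array([ 0.4988, -0.015 ,  0.2278]), [np.float64(0.0007912701142355772), np.float64(0.00046971346136006893), np.float64(0.0014505957052937514), np.float64(0.0013794399304404752)])
inner (array([ 0.4986, -0.0488,  0.2325]), [np.float64(0.000438400910026625), np.float64(0.0004384009100265389)])
0.226 flange [ 0.499  -0.0159  0.226 ] inner [ 0.4981 -0.0514  0.226 ]
0.229 flange [ 0.499  -0.0152  0.229 ] inner [ 0.4981 -0.0502  0.229 ]
0.232 flange [ 0.499  -0.0144  0.232 ] inner [ 0.4981 -0.049   0.232 ]
oven front corners z.27 [ 0.3763 -0.0663  0.27  ] [ 0.7324 -0.0748  0.27  ]
hinge pin top [array([ 0.7558, -0.0872,  0.2   ]), array([ 0.7367, -0.0773,  0.22  ]), array([ 0.7176, -0.0675,  0.24  ])]
keeper [ 0.3999 -0.0463  0.25  ] [ 0.4307 -0.0469  0.25  ]
door edge gap top [ 0.4323 -0.0803  0.25  ] [ 0.4373 -0.0713  0.02  ]
screw? [ 0.5843 -0.0668  0.236 ] strap [ 0.5642 -0.0507  0.236 ]
```

The knob's axis is at x = 0.4987 and z = 0.229, with the grip spanning y = -0.049 to -0.017, so the face is at y ≈ -0.069. The screw is at x ≈ 0.584, so the bolt already stands about 4 mm drawn. I'll go down over the knob.

Request:
carry_out(
  increments=[
    [[0,0,0],[-0.5,0,-20],45],
    [[0,0,0],[0,0,-25],45],
    [[0,0,0],[0,0,-25],45],
    [[0,0,0],[0,0,-20],45],
    [[0,0,0],[0,0,-14],45],
    [[0,0,0],[0,0,-9],45],
    [[0,0,0],[0,0,0],45],
  ],
)

```text
time_s: 8.58
ee_pos: [0.4987, -0.0326, 0.2111]
tool_rot: [1.222, 1.202, -1.224]
ft_force: [0.1, -0.9, 1.0]
finger_gap: 0.0448
```

```bash
python3 st.py
python3 - <<'E'
from h import *
im=arm.snapshot("wrist"); cv2.imwrite("pics/w7.png",im)
E
```

```text
t 8.5833 pos [ 0.4987 -0.0326  0.2111] q [-0.1163 -0.266   1.8351 -0.      1.5742 -0.098 ] F [ 0.0603 -0.915   0.9898] M [ 0.019  -0.0286  0.0361] gap 0.044807747001920945 yaw y -1.0497370062658566 x [-0.0017  0.0002 -1.    ]
```

View pics/w7.png

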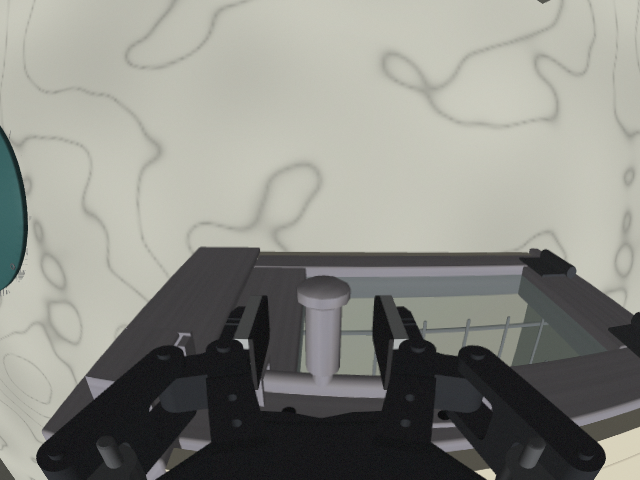

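The knob is centred between the open pads, its grip running from (322,305) to (322,385) and the flange clear at (323,290). I'll close on it.

Request:
carry_out(
  increments=[
    [[0,0,0],[0,0,0],25],
    [[0,0,0],[0,0,0],10],
    [[0,0,0],[0,0,0],5],
    [[0,0,0],[0,0,0],5],
    [[0,0,0],[0,0,0],5],
  ],
  force=50,
)

```text
time_s: 9.05
ee_pos: [0.4994, -0.0327, 0.2134]
tool_rot: [1.224, 1.199, -1.222]
ft_force: [-0.6, 0.4, 6.9]
finger_gap: 0.0122
```

```bash
python3 st.py
python3 - <<'E'
from h import *
im=arm.snapshot("wrist"); cv2.imwrite("pics/w8.png",im)
E
```

```text
t 9.05 pos [ 0.4994 -0.0327  0.2134] q [-0.1163 -0.2674  1.8326 -0.      1.5747 -0.0969] F [-0.6092  0.3558  6.9371] M [-0.0091 -0.0961 -0.0624] gap 0.012220180488092898 yaw y -1.1113090884022505 x [ 0.0017 -0.0002 -1.    ]
```

View pics/w8.png

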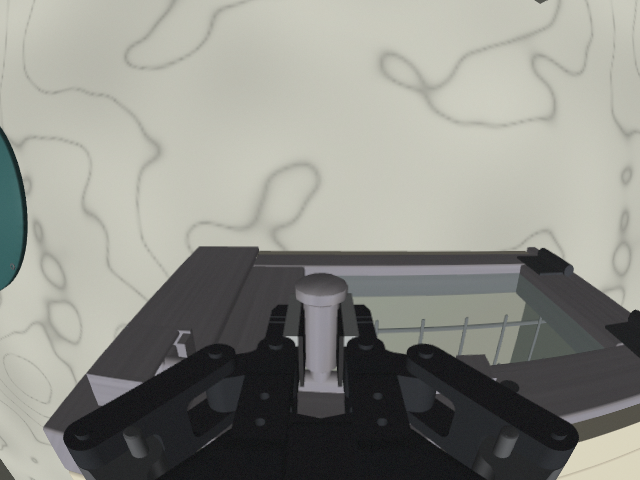

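Gripped with a gap of 12 mm and 7 N upward, because the pads swung forward and pushed the knob onto its rest. The knob's rest therefore corresponds to TCP z = 0.2134. Lifting now to about 0.2204.

Request:
carry_out(
  increments=[
    [[0,0,0],[0,0,3],5],
    [[0,0,0],[0,0,3],5],
    [[0,0,0],[0,0,2],5],
    [[0,0,0],[0,0,1],5],
    [[0,0,0],[0,0,0],5],
    [[0,0,0],[0,0,0],5],
  ],
)

```text
time_s: 9.6
ee_pos: [0.4989, -0.0326, 0.2212]
tool_rot: [1.223, 1.2, -1.224]
ft_force: [-1.5, -0.6, -3.7]
finger_gap: 0.012
```

```bash
python3 st.py
python3 - <<'E'
from h import *
im=arm.snapshot("wrist"); cv2.imwrite("pics/w9.png",im)
im=arm.snapshot("scene"); cv2.imwrite("pics/s9.png",cv2.resize(im[140:260,250:400],None,fx=4,fy=4,interpolation=cv2.INTER_CUBIC))
E
```

```text
t 9.6 pos [ 0.4989 -0.0326  0.2212] q [-0.1163 -0.2693  1.8214 -0.      1.5898 -0.0968] F [-1.4951 -0.6004 -3.655 ] M [-0.0904  0.2979  0.0001] gap 0.01196126831178224 yaw y -1.1181941191510754 x [-0.0004  0.     -1.    ]
```

View pics/w9.png

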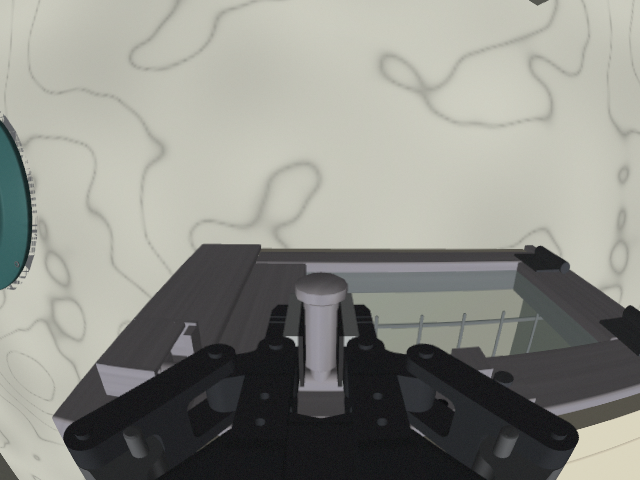

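View pics/s9.png

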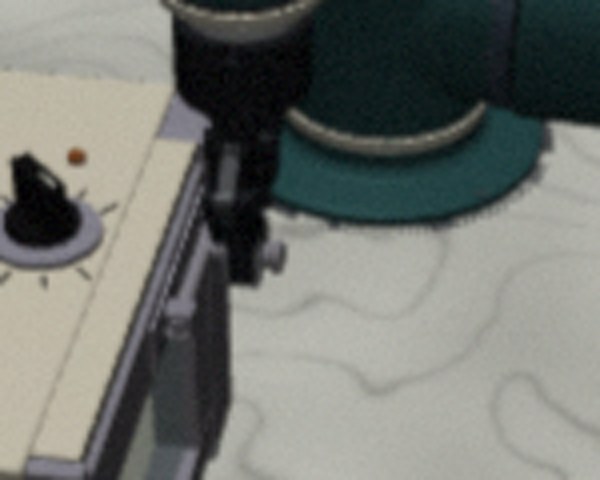

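Lifted 7.8 mm with a 3.7 N load, which is in the free window. I'll start drawing along the door towards the hinge.

Request:
carry_out(
  increments=[
    [[0,0,0],[2,0,-0.5],5],
    [[0,0,0],[3,-0.1,0],5],
    [[0,0,0],[3,-0.1,0],5],
    [[0,0,0],[4,-0.1,0],5],
    [[0,0,0],[4,-0.1,0],5],
    [[0,0,0],[0,0,0],5],
  ],
)

```text
time_s: 10.2
ee_pos: [0.5158, -0.033, 0.2207]
tool_rot: [1.224, 1.2, -1.223]
ft_force: [0.7, -0.0, -4.1]
finger_gap: 0.0124
```

```bash
python3 st.py
```

```text
t 10.2 pos [ 0.5158 -0.033   0.2207] q [-0.1133 -0.2304  1.7905  0.      1.5813 -0.0939] F [ 0.723  -0.0326 -4.123 ] M [-0.0258 -0.1361 -0.0417] gap 0.012358437137072877 yaw y -1.1141415730517423 x [ 0.0001  0.     -1.    ]
```

Request:
carry_out(
  increments=[
    [[0,0,0],[4,-0.1,0],5],
    [[0,0,0],[4,-0.1,0],5],
    [[0,0,0],[4,-0.1,0],5],
    [[0,0,0],[4,-0.1,0],5],
    [[0,0,0],[4,0,0],5],
    [[0,0,0],[3,-0.1,0],5],
    [[0,0,0],[2,0,0],5],
    [[0,0,0],[0,0,0],5],
  ],
)

```text
time_s: 10.87
ee_pos: [0.5404, -0.0336, 0.2207]
tool_rot: [1.224, 1.2, -1.223]
ft_force: [2.5, -1.1, -4.2]
finger_gap: 0.0119
```

```bash
python3 st.py;  python3 - <<'E'
from h import *
im=arm.snapshot("wrist"); cv2.imwrite("pics/w10.png",im)
E
```

```text
t 10.8667 pos [ 0.5404 -0.0336  0.2207] q [-0.1091 -0.1742  1.7426 -0.0001  1.573  -0.0896] F [ 2.5374 -1.0806 -4.1903] M [-0.037  -0.1265 -0.0577] gap 0.011927705405974952 yaw y -1.116179071751891 x [ 0.0001 -0.0001 -1.    ]
```

View pics/w10.png

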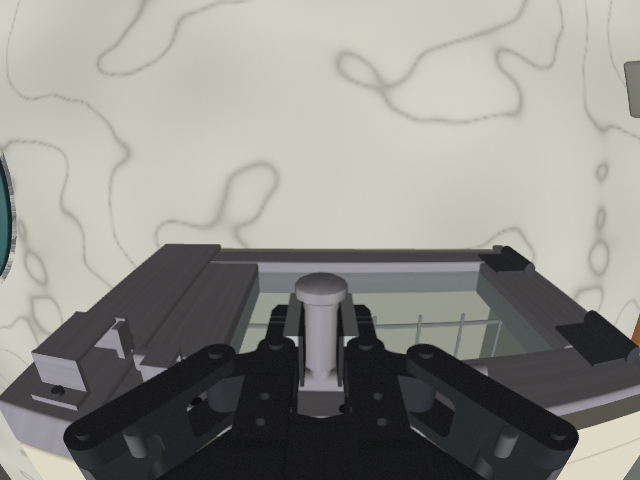

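The keeper, at (75,355), looks empty and the knob is still firmly held. I'll creep on to the end stop.

Request:
carry_out(
  increments=[
    [[0,0,0],[1,0,0],5],
    [[0,0,0],[1,0,0],5],
    [[0,0,0],[1,-0.1,0],5],
    [[0,0,0],[0,0,0],5],
  ],
)

```text
time_s: 11.25
ee_pos: [0.5431, -0.0336, 0.2208]
tool_rot: [1.224, 1.2, -1.223]
ft_force: [-0.4, -1.5, -5.3]
finger_gap: 0.012
```

```bash
python3 st.py
```

```text
t 11.25 pos [ 0.5431 -0.0336  0.2208] q [-0.1087 -0.1682  1.7372  0.      1.5725 -0.0892] F [-0.3709 -1.4891 -5.3384] M [-0.1658  0.0607 -0.0125] gap 0.012024147605365682 yaw y -1.118357415776604 x [ 0.0001  0.     -1.    ]
```

Request:
carry_out(
  increments=[
    [[0,0,0],[1,0,0],5],
    [[0,0,0],[1,0,0],5],
    [[0,0,0],[0,0,0],5],
  ],
)

```text
time_s: 11.5
ee_pos: [0.5443, -0.0335, 0.2205]
tool_rot: [1.223, 1.202, -1.225]
ft_force: [-10.0, 0.4, -3.6]
finger_gap: 0.0122
```

```bash
python3 st.py
```

```text
t 11.5 pos [ 0.5443 -0.0335  0.2205] q [-0.1083 -0.1637  1.7337  0.      1.5739 -0.0888] F [-10.0078   0.3878  -3.6348] M [ 0.0419  1.4431 -0.0683] gap 0.012156867308075386 yaw y -1.117658744203245 x [-0.0023  0.0003 -1.    ]
```

The force rose to 10 N at the end stop, with the knob's axis at x ≈ 0.544. That makes the total draw about 48 mm and puts the hinge at x ≈ 0.721, which agrees with the screw estimate of 0.719. Next I'll work out the arc.

Run:
```python
from h import *
a=np.radians(-1.15); ey=np.array([np.cos(a),np.sin(a)]); out=np.array([-np.sin(a),np.cos(a)])
P0=np.array([.5443,-.0335]); H=P0+.177*ey-.0365*out; print("H",H)
np.save("H.npy",H)
prev=P0
for k in range(1,11):
    th=np.radians(1.9*k); c,s=np.cos(th),np.sin(th)
    P=H+np.array([[c,s],[-s,c]])@(P0-H); print(k,1.9*k,(P-prev)*1000,P); prev=P
```

```text
H [ 0.7205 -0.0735]
1 1.9 [1.4246 5.821 ] [ 0.5457 -0.0277]
2 3.8 [1.6168 5.7705] [ 0.5473 -0.0219]
3 5.699999999999999 [1.8072 5.7138] [ 0.5491 -0.0162]
4 7.6 [1.9957 5.6507] [ 0.5511 -0.0105]
5 9.5 [2.1819 5.5814] [ 0.5533 -0.005 ]
6 11.399999999999999 [2.3658 5.506 ] [0.5557 0.0005]
7 13.299999999999999 [2.547  5.4246] [0.5582 0.006 ]
8 15.2 [2.7255 5.3371] [0.561  0.0113]
9 17.099999999999998 [2.901  5.2438] [0.5639 0.0165]
10 19.0 [3.0732 5.1448] [0.5669 0.0217]
```

Request:
carry_out(
  increments=[
    [[0,0,-0.9],[-0.3,2.9,0],5],
    [[0,0,-1],[0.7,2.9,0],5],
    [[0,0,-1.9],[1.6,5.8,0],5],
    [[0,0,0],[0,0,0],5],
  ],
)

```text
time_s: 11.83
ee_pos: [0.5472, -0.0214, 0.2207]
tool_rot: [1.274, 1.166, -1.273]
ft_force: [-0.3, -3.2, -5.2]
finger_gap: 0.0123
```

```bash
python3 st.py
```

```text
t 11.8333 pos [ 0.5472 -0.0214  0.2207] q [-0.0857 -0.1603  1.7303  0.0002  1.5713  0.002 ] F [-0.3342 -3.1514 -5.1906] M [-0.5276  0.1423 -0.0843] gap 0.012319931432097935 yaw y -5.027485781161526 x [ 0.0002  0.0002 -1.    ]
```

Spring force of about 3 N, and the door is following. I'll continue the arc with a little extra push towards the hinge.

Request:
carry_out(
  increments=[
    [[0,0,-1.9],[2.2,5.7,0],5],
    [[0,0,-1.9],[2.3,5.6,0],5],
    [[0,0,-1.9],[2.4,5.6,0],5],
    [[0,0,-1.9],[2.5,5.5,0],5],
    [[0,0,-1.9],[2.5,5.4,0],5],
    [[0,0,-1.9],[2.7,5.3,0],5],
    [[0,0,-1.9],[2.9,5.2,0],5],
    [[0,0,-1.3],[2.1,3.5,0],5],
    [[0,0,0],[0,0,0],5],
    [[0,0,0],[0,0,0],5],
  ],
)

```text
time_s: 12.67
ee_pos: [0.5662, 0.0202, 0.2207]
tool_rot: [1.454, 1.03, -1.456]
ft_force: [-6.8, -0.0, -4.0]
finger_gap: 0.0117
```

```bash
python3 st.py
python3 - <<'E'
from h import *
import json
s=arm.get_state(); json.dump(dict(ee_pos=list(s["ee_pos"]),tool_rot=list(s["tool_rot"])),open("w11.json","w"))
H=np.load("H.npy"); d=np.array(s["ee_pos"][:2])-H
a=np.radians(-1.15); ey=np.array([np.cos(a),np.sin(a)]); out=np.array([-np.sin(a),np.cos(a)])
r=np.hypot(*d); phi=np.arctan2(d@out,-d@ey); phi0=np.arctan2(.0365,.177)
print("r",r,np.hypot(.0365,.177),"theta",phi-phi0,"gap",2*.28*np.sin((phi-phi0)/2))
th=phi-phi0
dd=ey*np.cos(th)-out*np.sin(th); print("force along door to hinge",np.array(s["ft_force"][:2])@dd)
for n in("wrist","top","scene"): cv2.imwrite(f"pics/{n}11.png",arm.snapshot(n))
E
```

```text
t 12.6667 pos [0.5662 0.0202 0.2207] q [-0.0096 -0.1169  1.6915  0.0003  1.5684  0.33  ] F [-6.8456 -0.0026 -3.9778] M [-0.0328  0.9942 -0.0808] gap 0.011674003564867518 yaw y -19.457346380122168 x [-0.0014  0.0003 -1.    ]
r 0.18055983566656755 0.1807242374447877 theta 0.32226873442795806 gap 0.08984526999427471
force along door to hinge -6.4474727815843345
```

View pics/wrist11.png

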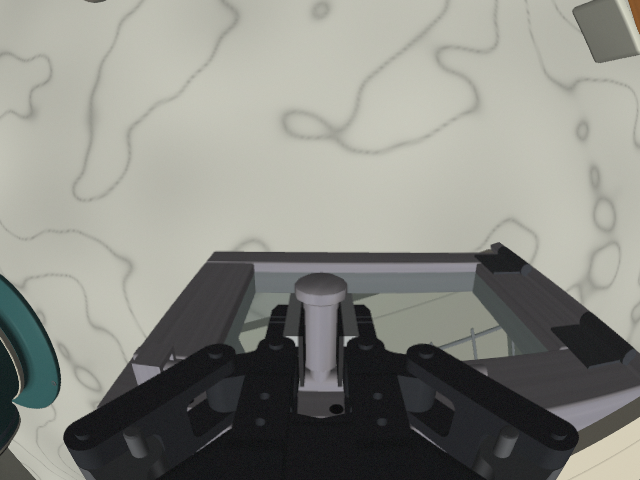

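View pics/top11.png

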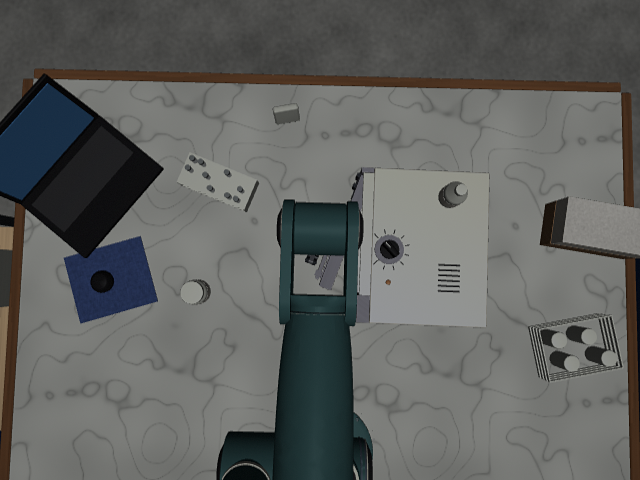

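View pics/scene11.png

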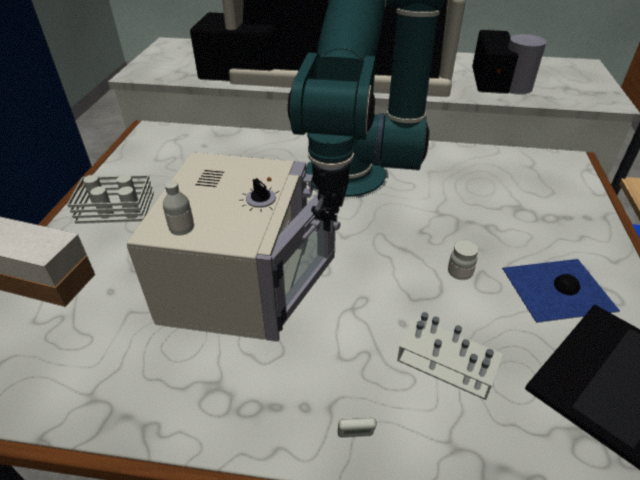

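Run:
```python
import cv2
t=cv2.imread("pics/wrist11.png")
cv2.imwrite("pics/w11a.png",cv2.resize(t[240:430,60:290],None,fx=3.4,fy=3.1,interpolation=cv2.INTER_CUBIC))
cv2.imwrite("pics/s11a.png",cv2.resize(cv2.imread("pics/scene11.png")[150:345,225:385],None,fx=3.0,fy=3.0,interpolation=cv2.INTER_CUBIC))
```

```text
(no output)
```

View pics/w11a.png

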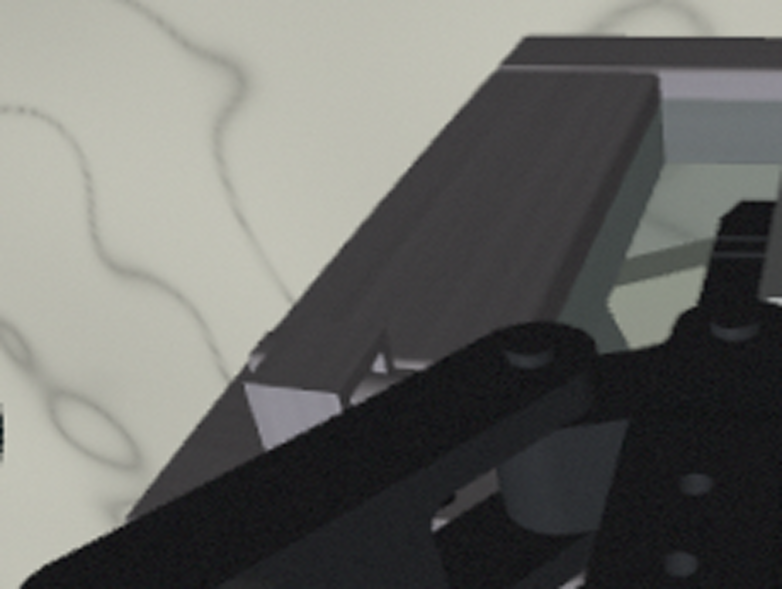

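View pics/s11a.png

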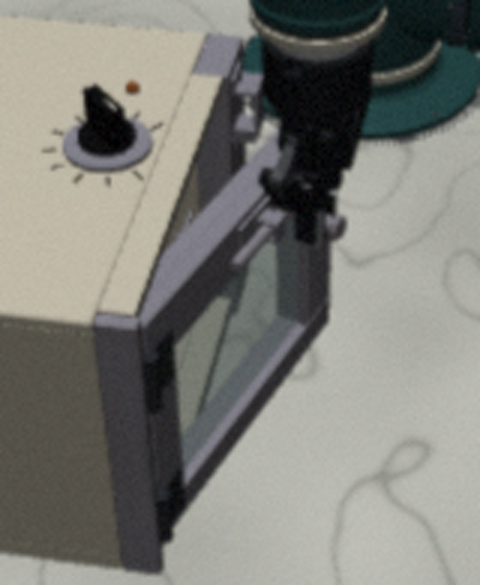

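Run:
```python
from h import *
import json
T=camT("wrist",s=json.load(open("w11.json")))
x,e=tri([("wrist",60+525/3.4,240+38/3.1,T),("scene",225+328/3,150+310/3,None)]); print(x,e)
H=np.load("H.npy"); a=np.radians(-1.15); ey=np.array([np.cos(a),np.sin(a)]); out=np.array([-np.sin(a),np.cos(a)])
E0=H-.28*ey; print("edge shut",E0)
for th in(.28,.32,.36):
    c,s=np.cos(th),np.sin(th); E=H+np.array([[c,s],[-s,c]])@(E0-H); print(th,E)
d=x[:2]-H; print("theta from corner",np.arctan2(d@out,-d@ey),"r",np.hypot(*d))
for z in (0.02,.03,.04): 
    p=onz("wrist",60+525/3.4,240+38/3.1,z,T); q=onz("scene",225+328/3,150+310/3,z); print(z,p,q)
```

```text
[0.4619 0.0213 0.0499] [np.float64(0.000445880166732785), np.float64(0.0004458801667327563)]
edge shut [ 0.4406 -0.0679]
0.28 [0.453  0.0092]
0.32 [0.4566 0.0199]
0.36 [0.4605 0.0303]
theta from corner 0.33154616608072 r 0.2754581534140668
0.02 [0.4497 0.015  0.02  ] [0.4292 0.0173 0.02  ]
0.03 [0.4539 0.0173 0.03  ] [0.4401 0.0185 0.03  ]
0.04 [0.458  0.0195 0.04  ] [0.451  0.0197 0.04  ]
```

Triangulating the door's free corner gives about 0.33 rad, and the tool pose gives 0.322 rad (gap about 90 mm). The bolt is pressed on its end stop with 6 N. The bottle, jar and rack are unchanged in the top view. I'll let it settle and check once more.

Request:
carry_out(
  increments=[
    [[0,0,0],[0,0,0],5],
    [[0,0,0],[0,0,0],5],
    [[0,0,0],[0,0,0],5],
    [[0,0,0],[0,0,0],5],
    [[0,0,0],[0,0,0],5],
    [[0,0,0],[0,0,0],5],
  ],
)

```text
time_s: 13.32
ee_pos: [0.5661, 0.02, 0.2207]
tool_rot: [1.454, 1.03, -1.456]
ft_force: [-6.7, -0.2, -4.3]
finger_gap: 0.0119
```

```bash
python3 st.py
python3 - <<'E'
from h import *
s=arm.get_state(); print("qvel",np.abs(s["qvel"]).max())
a,b=cv2.imread("pics/top0.png"),cv2.imread("pics/top11.png")
for n,(x,y,w,h) in dict(bottle=(435,172,40,45),jar=(175,270,45,45),rack=(170,145,95,75)).items():
    d=cv2.absdiff(a[y:y+h,x:x+w],b[y:y+h,x:x+w]); print(n,d.mean(),d.max())
E
```

```text
t 13.3167 pos [0.5661 0.02   0.2207] q [-0.01   -0.1171  1.6917  0.0004  1.5684  0.3297] F [-6.7409 -0.2382 -4.3434] M [ 0.0617  0.9941 -0.0317] gap 0.011901011999947933 yaw y -19.462503468075116 x [-0.0014  0.0004 -1.    ]
qvel 0.0014275200690193957
bottle 10.048333333333334 13
jar 9.742880658436214 13
rack 10.054736842105264 14
```

Everything is steady. The differences around the bottle, jar and rack are only a uniform brightness shift, so none of them has moved. Handing in.

Run:
```python
from station import arm
print(arm.sign_off())
```

```text
the job is handed in; nothing more can be done
None
```

I turned the thermostat off, lifted and drew the bolt right back, and pulled the door ajar. The job is handed in after about 13.3 s, with the gripper still holding the door by the bolt's knob.

- **Thermostat:** I turned it about 97° anticlockwise, until resistance rose to 0.72 N m at the stop. After I let go, the pointer line sat on the end tick.
- **Bolt:** I lifted the knob about 7.5 mm and drew it 45.4 mm to its end stop, where I felt 10 N. It had started roughly 3 mm drawn, by my reckoning from the 48 mm stroke.
- **Door:** I swung it open about the hinge without letting go. The tool position gives 0.322 rad (about 90 mm at the free edge). Triangulating the door's lower corner gives 0.33 rad (about 92 mm), so the two differ by about 2 mm.
- **Last state:** The arm was still, and about 6.5 N was holding the bolt on its stop. Pictures from before and after show the bottle, jar and rack unmoved. No check failed.

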